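# Set the kiln timer's on-time by running a fingertip along its tabs

### The job

Set the kiln's on-time on the round timer: put the closed fingertips on the blue tab beside the green dot and run them along the curved row of five blue tabs to the one beside the red dot, pushing each blue tab at least halfway down in turn. Make it one light sweep, keeping the fingertips down close to the face until the last blue tab is in; leave the white tabs standing up, then take the hand away. Grasp nothing, do not shift or lift the timer, and leave the cups and the bottle alone.

Things in the scene. Friction and masses are not known exactly. Their poses are not given: they have to be found in the camera images.
- timer: Heavy (4 kg) round grey kiln timer, 252 mm wide, loose on rubber feet. Origin: centre of its underside, z up; flat face 40 mm above it. Nine tabs on a circle of radius 96 mm, 27.7 degrees (46 mm) apart, in order white_1, white_2, blue_1 to blue_5, white_3, white_4 counter-clockwise; blue_3 lies on its +x axis. Green dot outside blue_1, red outside blue_5. Fixed knob 44 mm wide, 20 mm high in the middle.
- blue_1 (a joint): Blue tab 1 of the row, the one beside the green dot: how far it is pushed in, 0 m = standing up 11 mm above the face, 0.011 m = flush; it starts at 0 to 0.001. About 1.5 N pushes it; it stays where it is left.
- blue_1_top (a point): Middle of the top of blue tab 1; x points outward from the timer's centre, y along the row towards the next higher angle. The tab is 20 mm wide (x) and along y has a 4 mm flat top with an 18 mm ramp down to the face on either side, so fingertips sliding along the row a few mm over the face wedge it in.
- blue_2 (a joint): Blue tab 2 of the row: how far it is pushed in, 0 m = standing up 11 mm above the face, 0.011 m = flush; it starts at 0 to 0.001. About 1.5 N pushes it; it stays where it is left.
- blue_2_top (a point): Middle of the top of blue tab 2; x points outward from the timer's centre, y along the row towards the next higher angle. The tab is 20 mm wide (x) and along y has a 4 mm flat top with an 18 mm ramp down to the face on either side, so fingertips sliding along the row a few mm over the face wedge it in.
- blue_3 (a joint): Blue tab 3 of the row: how far it is pushed in, 0 m = standing up 11 mm above the face, 0.011 m = flush; it starts at 0 to 0.001. About 1.5 N pushes it; it stays where it is left.
- blue_3_top (a point): Middle of the top of blue tab 3; x points outward from the timer's centre, y along the row towards the next higher angle. The tab is 20 mm wide (x) and along y has a 4 mm flat top with an 18 mm ramp down to the face on either side, so fingertips sliding along the row a few mm over the face wedge it in.
- blue_4 (a joint): Blue tab 4 of the row: how far it is pushed in, 0 m = standing up 11 mm above the face, 0.011 m = flush; it starts at 0 to 0.001. About 1.5 N pushes it; it stays where it is left.
- blue_4_top (a point): Middle of the top of blue tab 4; x points outward from the timer's centre, y along the row towards the next higher angle. The tab is 20 mm wide (x) and along y has a 4 mm flat top with an 18 mm ramp down to the face on either side, so fingertips sliding along the row a few mm over the face wedge it in.
- blue_5 (a joint): Blue tab 5 of the row, the one beside the red dot: how far it is pushed in, 0 m = standing up 11 mm above the face, 0.011 m = flush; it starts at 0 to 0.001. About 1.5 N pushes it; it stays where it is left.
- blue_5_top (a point): Middle of the top of blue tab 5; x points outward from the timer's centre, y along the row towards the next higher angle. The tab is 20 mm wide (x) and along y has a 4 mm flat top with an 18 mm ramp down to the face on either side, so fingertips sliding along the row a few mm over the face wedge it in.
- white_1 (a joint): White tab two places before the green-dot end of the blue row, same shape and joint values as the blue ones; to be left standing up (0).
- white_1_top (a point): Middle of the top of that white tab, axes as for the blue ones.
- white_2 (a joint): White tab next before blue_1, same shape and joint values as the blue ones; to be left standing up (0).
- white_2_top (a point): Middle of the top of that white tab, axes as for the blue ones.
- white_3 (a joint): White tab next after blue_5, same shape and joint values as the blue ones; to be left standing up (0).
- white_3_top (a point): Middle of the top of that white tab, axes as for the blue ones.
- white_4 (a joint): White tab two places after the red-dot end of the blue row, same shape and joint values as the blue ones; to be left standing up (0).
- white_4_top (a point): Middle of the top of that white tab, axes as for the blue ones.
- cup: Blue-and-white cup, 72 mm across, 56 mm high, a bystander. Origin at the centre of its underside.
- paint: White squeeze bottle with coral bands, 34 mm across, 88 mm high, a bystander. Origin at the centre of its underside.
- sake_cup: Small brown cup, 54 mm across, 41 mm high, a bystander. Origin at the centre of its underside.

How it is judged:
By the outcome, as a careful person would: the job done as asked, in the order asked, and still so for the second after the job is handed in, with the robot touching nothing.
It also fails if it takes over 38 s, if anything falls off the work surface, if the arm or the gripper's body presses on something with over 40 N, if the wrist force passes 120 N, or if a joint passes its speed limit or range.

### The arm

A 7-joint arm with a two-finger parallel gripper is mounted at the origin on the work surface; the furniture and walls round the work are solid. World frame = base frame: x ahead of the robot, y to its left, z up, the work surface at z = 0. Lengths are in m, angles in rad, forces in N, time in s.
With the tool pointing down it reaches from about 0.4 to 0.9 m from the base axis. Payload 5.6 kg.
Tool frame: the origin (TCP) lies at the very end of the fingers, on their centre line; the grasp point (between the pads) lies 19 mm behind it; y points along the fingers, z is the direction in which the jaws open and shut, and the axes are right-handed (so a half turn about y gives the same grasp; the last joint's range is limited). The gripper opens to 92 mm and grips with 3 to 60 N. Pads are 20 mm wide; open, the fingers measure 128 mm over their backs; the gripper's body (75 mm by 189 mm) begins 69 mm behind the grasp point.
Start: joints at [1.14, 0.468, -0.012, 1.603, 0.006, 1.071, -0.056], TCP at [0.246, -0.602, 0.215] pointing down, gripper open.
Joint ranges: [-2.53, 2.53], [-0.31, 2.02], [-1.57, 1.55], [0.28, 2.44], [-1.29, 4.43], [0.15, 1.84], [-2.92, 2.92]. Speed limits (rad/s): [2.57, 2.57, 3.14, 3.14, 3.14, 3.14, 3.14].

### API

Orientations are given as a unit quaternion [w, x, y, z].
In Python, from bench import manip gives the robot as it stands.
- The arm moves only by the tool step_arm, never from a script. Its argument "steps" is a list of rows, each a list of 7 numbers: the shift along the tool's x, y, z in m, then the turn, a rotation vector about the tool's x, y, z in degrees, then the gripper command: -1 is shut, 1 is fully open, values between are in proportion. A call has 1 to 12 rows; each row shifts and turns the commanded pose from where the row before left it, along the tool's axes as they then stand; what a row does not reach is not made up. A row lasts 1/8 s, in which the tool goes at most 62.5 mm and 10.7 degrees, less where a joint would pass 70% of its speed; a pose out of reach is approached as far as the arm can. A call is refused whole if a number of a shift passes 0.0625 or a number of a turn 10.7, either way. A call with a gripper value outside its range is refused whole. The fingers move at their own pace and stop on an object; the grip force is fixed at half the most. Time passes only in rows, so rows that do not move let the fingers close. It gives the time, the measured TCP pose, the force and the opening at its end, in the units of the state.
- manip.sense(): the state, without advancing time (a new reading comes with each control period).
- manip.capture(name): name is "side" or "top" or "wrist"; returns a dict with "img" (400x640x3 uint8, blue, green, red), "z_map" (400x640 float32, m along the optical axis (not along the pixel's ray), 0 where there is no reading), "fx", "fy", "cx", "cy" (pixels), "xyz" and "rotation" of the camera in the world; the wrist camera has in their place "T_tool_cam" (4x4, takes a point from camera to tool coordinates, whose origin is the TCP and whose axes are the tool frame's). Camera axes: x right, y down, z forward; pixel columns grow to the right and rows downward; lengths in m; the calibration is good to about 2 mm. A picture is of the moment at which its call begins: read the wrist's pose just before it.
- manip.finish_job(): hands the job in, once; it reports no verdict.
Trained networks look in the newest picture that a camera, given by its name, has taken for a name from the list of things; names that differ only in an ending like _2 or _b are one class to them, and where a whole thing is asked for, a point or a joint stands for the part that bears it (a point fixed in the world has none). Each returns a list of dicts, best first, with "p" (0 to 1); they miss things now and then, are a little off and sometimes report something else, mostly with a low value. They report only what shows in the picture. A call takes as long as a camera call.
- manip.find_in(label, camera): "at" ([x, y, z] in m, in the coordinates of the camera as it stood for that picture, good to about 4 mm: the middle of the surface that is visible of it).
The state is a dict: "time_s": time; "joints": joint angles; "joint_vel": joint speeds; "effort": joint torques, N m; "tool_pos": TCP position; "tool_rot": TCP orientation; "wrist_force": force on the tool from outside, world axes, zero at the start; "wrist_torque": the same for the moment, N m; "gripper_width": finger opening in m.
Only numpy, scipy, OpenCV 4.12 (cv2) and the standard library are available. Lean on these libraries where they do the work, as an engineer would, in place of code of your own. Each camera call takes 0.05 s, during which the arm holds its last target. There are 200 camera calls.

## Working session

There is one attempt and no reset: what is moved stays moved. The work goes in short steps, Python scripts to look and compute and a tool call to move; the robot and the scene stay as the last step left them, time stands still between calls to the robot, and variables do not carry over. Pictures are saved under pics/ and viewed, about 8 in all and at most 12, crops included, and the job is handed in when it is done.

Besides the shell and the picture viewer there is one more tool, called after "Call:" as name(argument=value, ...) on one line, values as JSON. step_arm: Moves the arm, as the interface text tells. Its arguments: {"type":"object","properties":{"steps":{"type":"array"}},"required":["steps"]}

```bash
mkdir -p pics; ls; cat > h.py <<'E'
from bench import manip
import numpy as np, cv2
from scipy.spatial.transform import Rotation as R
def cap(n):
    s=manip.sense(); c=manip.capture(n)
    if n=="wrist":
        q=s["tool_rot"]; T=np.eye(4); T[:3,:3]=R.from_quat([q[1],q[2],q[3],q[0]]).as_matrix(); T[:3,3]=s["tool_pos"]
        M=T@np.array(c["T_tool_cam"])
    else:
        M=np.eye(4); r=np.array(c["rotation"])
        M[:3,:3]=r if r.shape==(3,3) else R.from_quat([r[1],r[2],r[3],r[0]]).as_matrix(); M[:3,3]=c["xyz"]
    return c,M
def cloud(c,M):
    z=c["z_map"]; v,u=np.mgrid[:z.shape[0],:z.shape[1]]
    P=np.stack([(u-c["cx"])/c["fx"]*z,(v-c["cy"])/c["fy"]*z,z],-1)@M[:3,:3].T+M[:3,3]
    P[z==0]=np.nan; return P
E
python3 - <<'E'
from h import *
s=manip.sense(); print(s)
for n in ["top","side"]:
    c,M=cap(n); cv2.imwrite(f"pics/{n}0.png",c["img"]); print(n,M.round(3).tolist(),c["fx"])
    for l in ["timer","blue_1","white_1","cup","paint","sake_cup"]:
        print(l,[((M[:3,:3]@d["at"]+M[:3,3]).round(3).tolist(),round(d["p"],2)) for d in manip.find_in(l,n)])
E
```

```text
pics
{'time_s': 0.0, 'joints': array([ 1.13999878,  0.46834126, -0.01162068,  1.60361182,  0.00595827,
        1.07139659, -0.05627005]), 'joint_vel': array([-0.00087595,  0.00093774, -0.00039665, -0.00030803, -0.00149701,
       -0.00206464, -0.00276657]), 'effort': array([ 6.94184364e-04, -5.20571494e+01, -1.21630268e-02, -2.43755490e+01,
       -5.66426315e-02,  1.71135395e-02,  1.49292514e-04]), 'tool_pos': array([ 0.24553601, -0.6012171 ,  0.21366853]), 'tool_rot': array([ 0.13609242, -0.13638025,  0.69444997, -0.69326655]), 'wrist_force': array([ 1.23294917, -0.22471793, -0.20953459]), 'wrist_torque': array([ 0.01338782, -0.0120369 ,  0.0021846 ]), 'gripper_width': 0.09168480928209048}
top [[-0.015, -0.995, 0.102, 0.382], [-1.0, 0.013, -0.018, -0.099], [0.017, -0.102, -0.995, 0.9], [0.0, 0.0, 0.0, 1.0]] 406.34805353581066
timer [([0.505, -0.062, 0.042], 0.87)]
blue_1 [([0.58, -0.119, 0.042], 0.74), ([0.6, -0.082, 0.051], 0.62), ([0.596, -0.031, 0.045], 0.51), ([0.569, 0.007, 0.045], 0.45), ([0.53, 0.025, 0.043], 0.44)]
white_1 [([0.443, 0.006, 0.047], 0.74), ([0.547, -0.159, 0.
[... 176 characters left out ...]
0.75), ([0.532, 0.031, 0.047], 0.69)]
sake_cup [([0.388, 0.052, 0.013], 0.56), ([0.483, 0.029, 0.047], 0.28)]
side [[-0.9, -0.388, 0.196, 0.28], [-0.435, 0.792, -0.429, 0.233], [0.012, -0.471, -0.882, 0.816], [0.0, 0.0, 0.0, 1.0]] 365.34227260419544
timer [([0.498, -0.056, 0.04], 0.88)]
blue_1 [([0.569, 0.004, 0.04], 0.69), ([0.585, -0.119, 0.045], 0.64), ([0.529, 0.028, 0.046], 0.48)]
white_1 [([0.498, -0.164, 0.045], 0.64), ([0.441, 0.009, 0.046], 0.48), ([0.546, -0.151, 0.042], 0.44), ([0.479, 0.025, 0.042], 0.44)]
cup [([0.573, -0.287, 0.039], 0.93), ([0.528, 0.027, 0.042], 0.25)]
paint [([0.3, -0.192, 0.061], 0.65), ([0.494, -0.054, 0.041], 0.54)]
sake_cup [([0.397, 0.049, 0.022], 0.6)]
```

```bash
cat > fit.py <<'E'
from h import *
from scipy.optimize import least_squares
def fit(n,save=None):
    c,M=cap(n); P=cloud(c,M); hsv=cv2.cvtColor(c["img"],cv2.COLOR_BGR2HSV)
    near=(np.hypot(P[...,0]-.505,P[...,1]+.066)<.135)
    face=near&(np.abs(P[...,2]-.04)<.004); print(n,"face z",np.nanmedian(P[...,2][face]))
    out=[]
    blue=near&(hsv[...,0]>95)&(hsv[...,0]<130)&(hsv[...,1]>110)
    for nm,m in [("blue",blue),("green",near&(hsv[...,0]>40)&(hsv[...,0]<85)&(hsv[...,1]>100)),("red",near&((hsv[...,0]<8)|(hsv[...,0]>172))&(hsv[...,1]>120))]:
        k,lab,st,ce=cv2.connectedComponentsWithStats(m.astype(np.uint8))
        for i in range(1,k):
            if st[i,4]>=6:
                p=np.nanmean(P[lab==i],0); z=P[...,2][lab==i]; print(nm,ce[i].round(0),st[i,4],p.round(4),"ztop",np.nanpercentile(z,95).round(4))
                if nm=="blue" and st[i,4]>40: out.append(p)
    out=np.array(out)
    if len(out)==5:
        c0=np.array([.505,-.066]); a=np.arctan2(*(out[:,:2]-c0).T[::-1]); out=out[np.argsort(a)]
        th=np.radians(27.7)*np.arange(-2,3)
        f=lambda x:(out[:,:2]-np.c_[x[0]+.096*np.cos(x[2]+th),x[1]+.096*np.sin(x[2]+th)]).ravel()
        s=least_squares(f,[*c0,.1]); print("fit",s.x.round(4),"resid",np.abs(s.fun).max().round(4))
    # knob
    kb=(np.hypot(P[...,0]-.505,P[...,1]+.066)<.035)&(P[...,2]>.053); print("knob",P[kb].mean(0).round(4),kb.sum())
    # base/rim circle of face
    cnt=max(cv2.findContours(((face)|(near&(P[...,2]>.036))).astype(np.uint8),0,2)[0],key=cv2.contourArea)[:,0]
    q=P[cnt[:,1],cnt[:,0]]; q=q[np.isfinite(q).all(1)]
    s=least_squares(lambda x:np.hypot(q[:,0]-x[0],q[:,1]-x[1])-x[2],[.505,-.066,.126],loss="soft_l1",f_scale=.002); print("rim",s.x.round(4))
    if save: cv2.imwrite(save,c["img"])
E
python3 - <<'E'
from fit import *
fit("top"); fit("side")
E
```

```text
top face z 0.04046002965914541
blue [310. 138.] 176 [ 0.5988 -0.0827  0.0462] ztop 0.052
blue [288. 140.] 167 [ 0.5948 -0.0364  0.0459] ztop 0.0512
blue [330. 146.] 179 [ 0.5809 -0.1249  0.0463] ztop 0.052
blue [270. 151.] 168 [0.5699 0.0022 0.046 ] ztop 0.0517
blue [260. 170.] 174 [0.53   0.0245 0.0461] ztop 0.052
green [334. 140.] 18 [ 0.5951 -0.1345  0.0415] ztop 0.0434
red [252. 168.] 16 [0.5359 0.041  0.0406] ztop 0.0427
fit [ 0.5039 -0.0677  0.3288] resid 0.0003
knob [ 0.5042 -0.0667  0.0572] 332
rim [ 0.5041 -0.0666  0.1197]
side face z 0.03929271852614519
blue [258. 186.] 126 [ 0.5817 -0.1227  0.0448] ztop 0.0501
blue [243. 197.] 130 [ 0.5992 -0.079   0.045 ] ztop 0.0504
blue [234. 213.] 125 [ 0.595  -0.0333  0.0445] ztop 0.0497
blue [235. 231.] 136 [0.5694 0.0052 0.0446] ztop 0.0504
blue [245. 247.] 152 [0.5294 0.027  0.0451] ztop 0.0508
green [255. 181.] 6 [ 0.5976 -0.1341  0.0404] ztop 0.0421
red [240. 252.] 17 [0.5359 0.0417 0.0398] ztop 0.0411
fit [ 0.5042 -0.0655  0.3387] resid 0.0008
knob [ 0.5053 -0.0643  0.056 ] 241
rim [ 0.5048 -0.0658  0.1174]
```

View pics/top0.png

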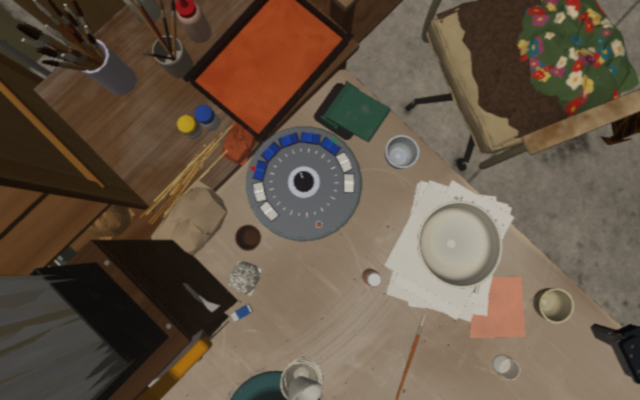

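View pics/side0.png

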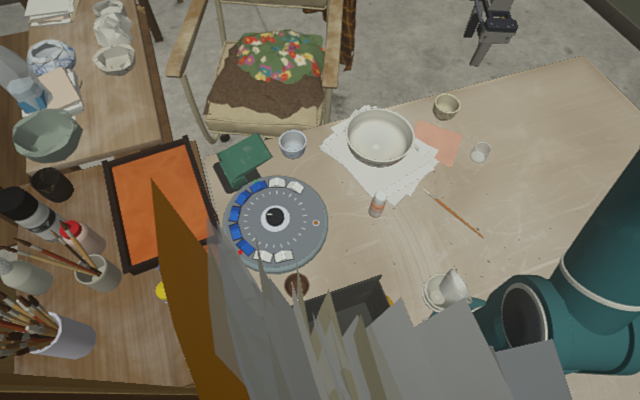

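```bash
python3 - <<'E'
from h import *
Ps=[cloud(*cap(n)) for n in ("top","side")]
s=manip.sense();q=s["tool_rot"];print(R.from_quat([q[1],q[2],q[3],q[0]]).as_matrix().round(4),s["tool_pos"])
for P in Ps:
    p=P[np.isfinite(P).all(-1)]
    print("x\\y", [round(y,2) for y in np.arange(.30,-.36,-.05)])
    for x in np.arange(.80,.25,-.05):
        row=[]
        for y in np.arange(.30,-.36,-.05):
            m=(abs(p[:,0]-x)<.025)&(abs(p[:,1]-y)<.025); row.append(int(1000*np.percentile(p[m,2],99)) if m.sum()>3 else -1)
        print(round(x,2),row)
E
```

```text
[[-9.258e-01 -1.000e-04  3.781e-01]
 [-3.781e-01 -0.000e+00 -9.258e-01]
 [ 1.000e-04 -1.000e+00 -0.000e+00]] [ 0.24574662 -0.60174704  0.21459116]
x\y [np.float64(0.3), np.float64(0.25), np.float64(0.2), np.float64(0.15), np.float64(0.1), np.float64(0.05), np.float64(0.0), np.float64(-0.05), np.float64(-0.1), np.float64(-0.15), np.float64(-0.2), np.float64(-0.25), np.float64(-0.3), np.float64(-0.35)]
0.8 [240, 184, 152, 44, 43, 26, 26, 26, 41, 44, 0, -1, -1, -1]
0.75 [249, 75, 175, 43, 26, 26, 26, 26, 44, 41, 2, -1, -1, -1]
0.7 [245, 2, 184, 42, 42, 26, 26, 44, 43, 57, 62, 2, -1, -1]
0.65 [1, 1, 52, 70, 64, 42, 44, 44, 51, 61, 68, 70, 3, -1]
0.6 [1, 1, 52, 50, 33, 43, 50, 51, 52, 63, 69, 65, 57, 3]
0.55 [2, 2, 29, 27, 25, 52, 52, 44, 49, 53, 41, 57, 58, 4]
0.5 [366, 27, 31, 27, 9, 52, 51, 62, 58, 52, 42, 4, 9, 13]
0.45 [360, 30, 40, 44, 27, 46, 52, 44, 43, 43, 39, 3, 72, 75]
0.4 [-1, 33, 341, 40, 41, 43, 43, 43, 46, 42, 4, 10, 75, 33]
0.35 [-1, 342, 527, 456, 15, 42, 4, 4, 4, 3, 3, 12, 74, 29]
0.3 [-1, -1, 529, 536, 457, 43, 3, 4, 4, 4, 91, 12, 73, 74]
x\y [np.float64(0.3), np.float6
[... 189 characters left out ...]
np.float64(-0.3), np.float64(-0.35)]
0.8 [218, 176, 149, 42, 41, 24, 24, 24, 41, 42, -1, -1, -1, -1]
0.75 [255, 74, 170, 42, 24, 23, 24, 38, 42, 42, 0, -1, -1, -1]
0.7 [112, 0, 0, 41, 23, 24, 24, 42, 40, 55, 62, -1, -1, -1]
0.65 [0, 0, 51, 69, -1, 40, 43, 41, 50, 59, 67, 68, 2, -1]
0.6 [0, 0, 50, -1, -1, 41, 48, 50, 51, 62, 68, 59, 55, 0]
0.55 [0, 0, -1, -1, -1, 51, 51, 45, 47, 51, 40, 56, 56, 2]
0.5 [524, -1, -1, -1, 0, 51, 49, 60, 57, 51, 41, 2, 7, 10]
0.45 [526, -1, -1, -1, 1, 43, 51, 42, 42, 41, 37, 3, 71, 73]
0.4 [-1, -1, 682, -1, 41, 41, 41, 42, 44, 41, 2, 9, 73, 23]
0.35 [-1, 689, 686, 630, -1, 42, 2, 2, 2, 2, 2, 10, 72, 18]
0.3 [-1, 691, 659, 598, 460, -1, 2, 2, 2, 2, 89, 11, 72, 73]
```

```bash
python3 - <<'E'
from h import *
for n in ("top","side"):
    P=cloud(*cap(n)); p=P[np.isfinite(P).all(-1)]; p=p[p[:,2]>.1]
    for x in np.arange(.0,.6,.05):
        m=p[(abs(p[:,0]-x)<.025)&(p[:,1]>-.05)&(p[:,1]<.3)]
        if len(m)>5: print(n,round(x,2),"ymin %.3f"%np.percentile(m[:,1],1),"z at edge",m[m[:,1]<np.percentile(m[:,1],10)][:,2].min().round(2),m[m[:,1]<np.percentile(m[:,1],10)][:,2].max().round(2),len(m))
E
```

```text
top 0.1 ymin -0.050 z at edge 0.1 0.14 125
top 0.15 ymin 0.152 z at edge 0.21 0.22 86
top 0.2 ymin 0.076 z at edge 0.1 0.3 4111
top 0.25 ymin 0.069 z at edge 0.1 0.34 8147
top 0.3 ymin 0.101 z at edge 0.1 0.46 9876
top 0.35 ymin 0.151 z at edge 0.1 0.34 6262
top 0.4 ymin 0.199 z at edge 0.11 0.34 553
side 0.0 ymin -0.020 z at edge 0.43 0.46 4100
side 0.05 ymin -0.049 z at edge 0.1 0.49 9833
side 0.1 ymin -0.050 z at edge 0.1 0.14 770
side 0.15 ymin 0.167 z at edge 0.61 0.62 1437
side 0.2 ymin 0.158 z at edge 0.29 0.62 6150
side 0.25 ymin 0.106 z at edge 0.29 0.46 11269
side 0.3 ymin 0.126 z at edge 0.34 0.61 13293
side 0.35 ymin 0.182 z at edge 0.46 0.68 9544
side 0.4 ymin 0.187 z at edge 0.68 0.68 7
```

Call:
step_arm(steps=[[0,-0.03,0,0,0,0,-1],[0,-0.03,0,0,-5,0,-1],[0,0,-0.04,0,-5,0,-1],[0,0,-0.04,0,-5,0,-1]])

```text
time_s: 1.5
tool_pos: [0.2061, -0.5315, 0.2748]
tool_rot: [-0.227, 0.227, -0.67, 0.67]
wrist_force: [-0.7, 1.0, 0.2]
gripper_width: 0.0545
```

Call:
step_arm(steps=[[-0.03,0,-0.006,0,0,0,-1],[-0.045,0,-0.008,0,0,0,-1],[-0.045,0,-0.008,0,0,0,-1],[-0.045,0,-0.008,0,0,0,-1],[-0.045,0,-0.008,0,0,0,-1],[-0.045,0,-0.008,0,0,0,-1],[-0.045,0,-0.008,0,0,0,-1],[-0.045,0,-0.008,0,0,0,-1],[-0.045,0,-0.008,0,0,0,-1],[-0.045,0,-0.008,0,0,0,-1],[-0.045,0,-0.008,0,0,0,-1],[-0.03,0,-0.005,0,0,0,-1]])

```text
time_s: 3.0
tool_pos: [0.5585, -0.1493, 0.2747]
tool_rot: [0.227, -0.226, 0.67, -0.67]
wrist_force: [0.2, -0.9, -0.3]
gripper_width: 0.0001
```

```bash
python3 - <<'E'
from fit import *
s=manip.sense();print(s["tool_pos"],s["joints"].round(3),s["gripper_width"])
fit("wrist","pics/w1.png"); c,M=cap("wrist"); print(M.round(3).tolist()); print(c["fx"])
c,_=cap("side"); cv2.imwrite("pics/s1.png",c["img"])
E
```

```text
[ 0.55851998 -0.14927077  0.27470112] [ 0.503  0.322 -0.374  1.698  0.127  1.145 -0.825] 0.0001492460605618624
wrist face z 0.040439716454211405
blue [225.  87.] 591 [0.573  0.0023 0.0458] ztop 0.051
blue [264.  90.] 578 [ 0.5971 -0.036   0.0457] ztop 0.0508
blue [192. 102.] 609 [0.5338 0.025  0.0462] ztop 0.0516
blue [296. 111.] 577 [ 0.601  -0.0812  0.0461] ztop 0.0515
blue [315. 144.] 532 [ 0.5835 -0.1229  0.046 ] ztop 0.0514
green [327. 141.] 64 [ 0.5959 -0.1333  0.0412] ztop 0.0423
red [182.  91.] 61 [0.537  0.0423 0.0413] ztop 0.0425
fit [ 0.5066 -0.0665  0.3243] resid 0.0011
knob [ 0.5242 -0.0747  0.3341] 7326
rim [-690.1265 -503.6321  854.7354]
[[0.61, -0.759, -0.23, 0.627], [-0.793, -0.584, -0.175, -0.095], [-0.002, 0.289, -0.957, 0.445], [0.0, 0.0, 0.0, 1.0]]
317.24678799233186
```

View pics/w1.png

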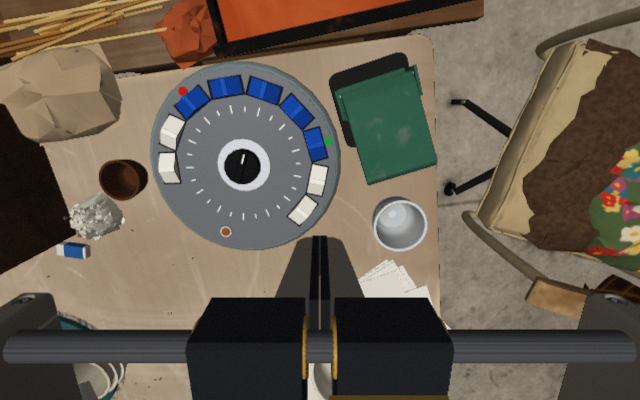

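Call:
step_arm(steps=[[-0.0344,0,-0.006,0,0,0,-1],[0,0.03,0,0,-8,0,-1],[0,0.04,0,0,-8.1,0,-1],[0,0.05,0,0,0,0,-1],[0,0.05,0,0,0,0,-1],[0,0.03,0,0,0,0,-1],[0,0,0,0,0,0,-1],[0,0,0,0,0,0,-1]])

```text
time_s: 4.15
tool_pos: [0.5817, -0.1268, 0.0759]
tool_rot: [-0.317, 0.316, -0.632, 0.633]
wrist_force: [0.2, -0.2, 0.1]
gripper_width: 0.0002
```

```bash
python3 - <<'E'
from fit import *
s=manip.sense();print(s["tool_pos"],s["joints"].round(3))
q=s["tool_rot"];Rm=R.from_quat([q[1],q[2],q[3],q[0]]).as_matrix();print(Rm.round(4),"heading",np.degrees(np.arctan2(Rm[1,0],Rm[0,0])))
fit("top"); fit("side")
a,_=cap("side");cv2.imwrite("pics/s2.png",cv2.resize(a["img"][120:300,150:400],None,fx=3,fy=3))
fit("wrist","pics/w2.png")
E
```

```text
[ 0.58168847 -0.12680716  0.07593996] [ 0.438  0.585 -0.369  1.822  0.286  0.785 -0.72 ]
[[-5.983e-01  1.800e-03  8.013e-01]
 [-8.013e-01 -8.000e-04 -5.983e-01]
 [-4.000e-04 -1.000e+00  1.900e-03]] heading -126.74692142876825
top face z 0.04046850465198332
blue [305. 137.] 70 [ 0.5947 -0.072   0.0707] ztop 0.2069
blue [289. 140.] 168 [ 0.5948 -0.0365  0.0459] ztop 0.0513
blue [270. 151.] 169 [0.5699 0.0022 0.0459] ztop 0.0512
blue [260. 170.] 174 [0.5302 0.0245 0.0459] ztop 0.0521
red [298.  79.] 9 [ 0.5735 -0.0764  0.4293] ztop 0.4306
red [252. 168.] 16 [0.5359 0.0411 0.0403] ztop 0.0424
knob [ 0.5109 -0.0764  0.2375] 1047
rim [ 0.501  -0.0674  0.1202]
side face z 0.03928694112597997
blue [252. 189.] 22 [ 0.5822 -0.1001  0.0668] ztop 0.179
blue [243. 197.] 131 [ 0.5993 -0.0789  0.0449] ztop 0.051
blue [234. 213.] 127 [ 0.595  -0.0332  0.0445] ztop 0.0497
blue [235. 231.] 137 [0.5693 0.0051 0.0444] ztop 0.0499
blue [245. 247.] 151 [0.5295 0.0269 0.045 ] ztop 0.0507
red [240. 252.] 18 [0.5362 0.0417 0.0397] ztop 0.0412
knob [ 0.5096 -0.0846  0.3679] 2474
rim [ 0.5011 -0.0564  0.1099]
wrist face z 0.040460033988026695
blue [178.  79.] 2279 [0.5739 0.0017 0.0461] ztop 0.051
blue [104.  87.] 2420 [0.5354 0.0245 0.0464] ztop 0.0516
blue [250. 107.] 2098 [ 0.5976 -0.0361  0.046 ] ztop 0.0509
blue [300. 162.] 1931 [ 0.6014 -0.0805  0.0463] ztop 0.0514
blue [318. 218.] 1197 [ 0.5882 -0.1171  0.0482] ztop 0.052
green [342. 226.] 195 [ 0.5963 -0.1336  0.0411] ztop 0.0421
green [400. 297.] 15 [ 0.6193 -0.1142  0.1701] ztop 0.1706
green [412. 297.] 7 [ 0.622  -0.116   0.1703] ztop 0.1709
red [182.  12.] 24 [0.5992 0.0277 0.0419] ztop 0.0428
red [90. 61.] 264 [0.5373 0.0422 0.0414] ztop 0.0425
fit [ 0.5087 -0.0667  0.343 ] resid 0.0057
knob [ 0.5223 -0.0653  0.1328] 9186
rim [ 0.5086 -0.0648  0.1184]
```

View pics/s2.png

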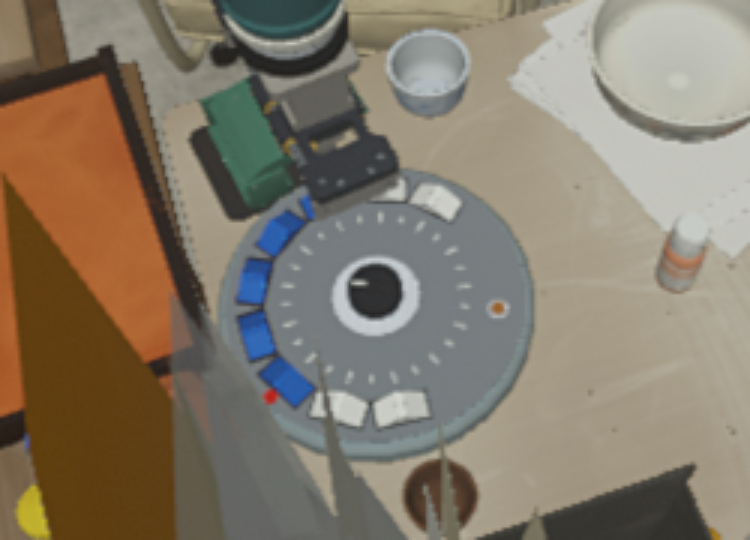

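View pics/w2.png

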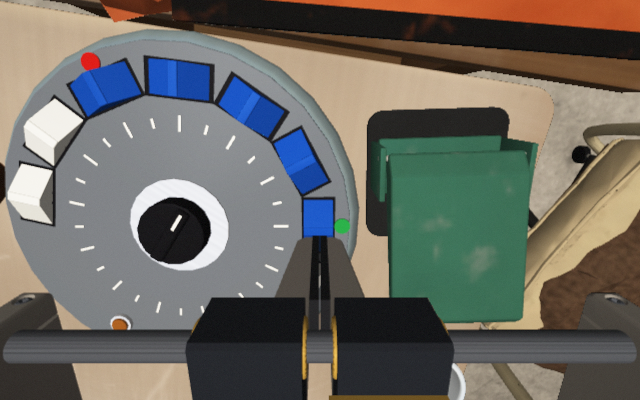

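Call:
step_arm(steps=[[-0.004,0.008,-0.001,0,0,0,-1],[0,0.008,0,0,0,0,-1],[0,0.006,0,0,0,0,-1],[0,0.005,0,0,0,0,-1],[0,0.004,0,0,0,0,-1],[0,0.002,0,0,0,0,-1],[0,0,0,0,0,0,-1],[0,0,0,0,0,0,-1]])

```text
time_s: 5.35
tool_pos: [0.5829, -0.1222, 0.0417]
tool_rot: [-0.317, 0.317, -0.632, 0.632]
wrist_force: [0.2, -0.7, -0.2]
gripper_width: 0.0005
```

```bash
python3 - <<'E'
from h import *
for i in range(3):
    s=manip.sense();print(s["tool_pos"].round(4),s["wrist_force"].round(2)); c,M=cap("side")
q=s["tool_rot"];Rm=R.from_quat([q[1],q[2],q[3],q[0]]).as_matrix();print(Rm.round(4),"heading",np.degrees(np.arctan2(Rm[1,0],Rm[0,0])),s["joints"].round(3))
c,M=cap("wrist"); cv2.imwrite("pics/w3.png",cv2.resize(c["img"][60:320,180:460],None,fx=2.2,fy=2.2))
E
```

```text
[ 0.5829 -0.1222  0.0417] [ 0.22 -0.69 -0.21]
[ 0.5828 -0.1222  0.0417] [ 0.26 -0.09  1.11]
[ 0.5828 -0.1222  0.0417] [-0.87 -0.06  0.19]
[[-5.975e-01  4.000e-04  8.019e-01]
 [-8.019e-01 -2.000e-04 -5.975e-01]
 [-1.000e-04 -1.000e+00  5.000e-04]] heading -126.69235362030605 [ 0.415  0.634 -0.35   1.833  0.311  0.727 -0.747]
```

View pics/w3.png

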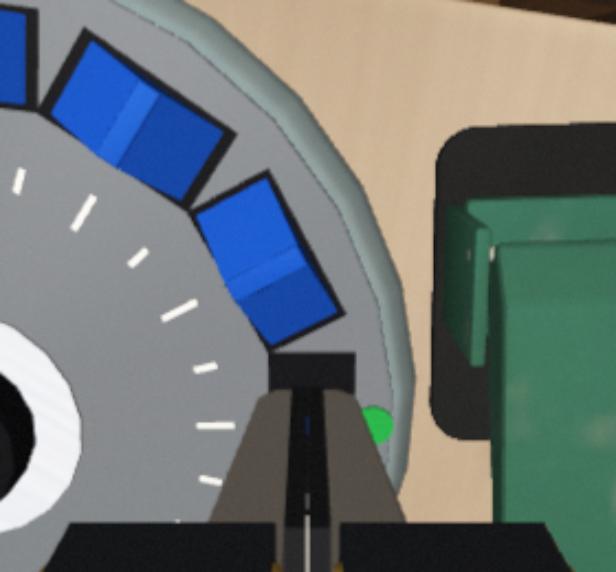

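Call:
step_arm(steps=[[0,-0.0007,0,0,-2.8,0,-1],[-0.0062,0,0,0,-3.7,0,-1],[-0.0062,0,0,0,-3.7,0,-1],[-0.0062,0,0,0,-3.7,0,-1],[-0.0062,0,0,0,-3.7,0,-1],[-0.0062,0,0,0,-3.7,0,-1],[-0.0062,0,0,0,-3.7,0,-1],[-0.0062,0,0,0,-3.7,0,-1],[-0.0062,0,0,0,-3.7,0,-1]])

```text
time_s: 6.68
tool_pos: [0.5996, -0.085, 0.0422]
tool_rot: [-0.477, 0.483, -0.517, 0.521]
wrist_force: [-0.5, -14.2, 0.6]
gripper_width: 0.0003
```

```bash
cat > st.py <<'E'
from h import *
s=manip.sense();p=s["tool_pos"];q=s["tool_rot"];Rm=R.from_quat([q[1],q[2],q[3],q[0]]).as_matrix();d=p[:2]-[.5055,-.0665]
print(s["time_s"],p.round(4),"F",s["wrist_force"].round(2),"r %.4f ang %.2f head+90 %.2f"%(np.hypot(*d),np.degrees(np.arctan2(d[1],d[0])),np.degrees(np.arctan2(Rm[1,0],Rm[0,0]))+90),s["joints"].round(2),Rm[:,1].round(4))
E
python3 st.py
```

```text
6.675 [ 0.5996 -0.085   0.0422] F [ -0.48 -14.23   0.57] r 0.0959 ang -11.11 head+90 -4.46 [ 0.44  0.68 -0.48  1.8   0.44  0.77 -0.35] [-0.0016 -0.0102 -0.9999]
```

```bash
python3 - <<'E'
from fit import *
c,M=cap("wrist"); cv2.imwrite("pics/w4.png",cv2.resize(c["img"][60:320,150:490],None,fx=2.2,fy=2.2))
E
python3 st.py; python3 -c "
from fit import *
fit('top');fit('side')"; python3 st.py
```

```text
6.725 [ 0.5998 -0.0834  0.0422] F [ -0.26 -12.37   0.35] r 0.0958 ang -10.15 head+90 -4.28 [ 0.44  0.68 -0.48  1.8   0.44  0.77 -0.35] [-0.0012 -0.0086 -1.    ]
top face z 0.04041101319106816
blue [283. 141.] 143 [ 0.5807 -0.0273  0.0942] ztop 0.4967
blue [266. 153.] 172 [0.5662 0.0111 0.0459] ztop 0.0514
blue [257. 172.] 175 [0.5253 0.031  0.0462] ztop 0.0522
red [263.  68.] 6 [ 0.6018 -0.03    0.3955] ztop 0.3963
red [265.  82.] 9 [ 0.5839 -0.0324  0.3951] ztop 0.397
red [269.  94.] 8 [ 0.5698 -0.0363  0.3884] ztop 0.3927
red [249. 171.] 18 [0.5297 0.0482 0.0414] ztop 0.0428
knob [ 0.5066 -0.0758  0.4494] 1724
rim [ 0.5028 -0.0626  0.121 ]
side face z 0.03930860297182254
blue [240. 201.] 37 [ 0.601  -0.0688  0.0415] ztop 0.0452
blue [233. 217.] 131 [ 0.5934 -0.023   0.0446] ztop 0.0498
blue [234. 235.] 138 [0.5658 0.0137 0.0446] ztop 0.0497
blue [246. 250.] 154 [0.5243 0.0336 0.0451] ztop 0.051
green [252. 184.] 10 [ 0.5996 -0.1241  0.0396] ztop 0.0414
red [241. 255.] 13 [0.5298 0.0467 0.0399] ztop 0.0418
knob [ 0.5064 -0.0701  0.4211] 4198
rim [ 0.5038 -0.0576  0.1149]
6.825 [ 0.5998 -0.0833  0.0422] F [  0.05 -11.57   0.34] r 0.0958 ang -10.13 head+90 -4.50 [ 0.43  0.68 -0.48  1.8   0.44  0.77 -0.35] [-0.0012 -0.0081 -1.    ]
```

View pics/w4.png

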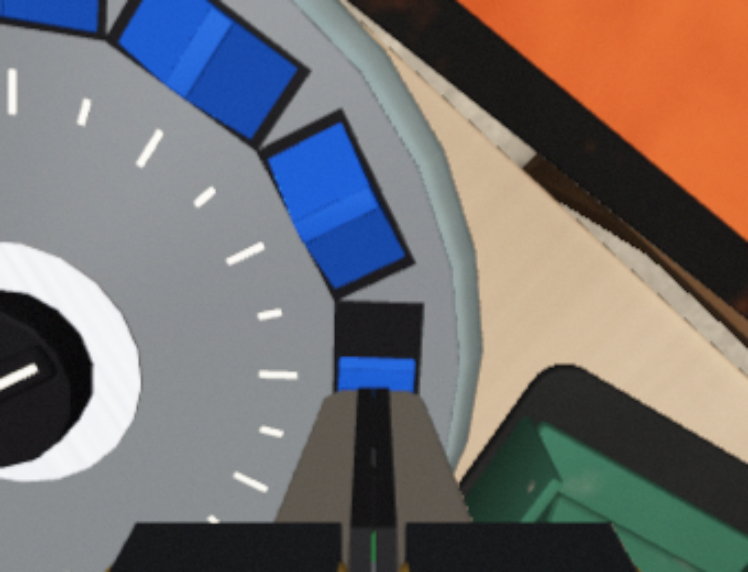

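```bash
cat > dep.py <<'E'
from h import *
def dep():
    c,M=cap("wrist"); P=cloud(c,M); hsv=cv2.cvtColor(c["img"],cv2.COLOR_BGR2HSV)
    b=(hsv[...,0]>95)&(hsv[...,0]<130)&(hsv[...,1]>110)&(P[...,2]<.06)&(P[...,2]>.02)
    n,l,st,ce=cv2.connectedComponentsWithStats(b.astype(np.uint8))
    k=np.ones((15,15),np.uint8)
    for i in range(1,n):
        if st[i,4]<30: continue
        m=l==i; ring=cv2.dilate(m.astype(np.uint8),k).astype(bool)&(hsv[...,1]<60)&(abs(P[...,2]-.04)<.006)
        print(ce[i].round(0),st[i,2:],P[m].mean(0).round(4),"p5,p50,p95 z",np.percentile(P[...,2][m],[5,50,95]).round(4),"face",np.nanmedian(P[...,2][ring]).round(4))
    return c,M,P
E
python3 -c "
from dep import *
c,M,P=dep()
# profile along column through the front tab (full-image coords)
for v in range(180,242,3): print(v,c['img'][v,318].tolist(),P[v,318].round(4))
"
```

```text
[153.  47.] [  81   57 3732] [0.5302 0.0319 0.0465] p5,p50,p95 z [0.0409 0.0466 0.0515] face 0.0405
[242.  85.] [  82   79 3219] [0.5695 0.0116 0.0462] p5,p50,p95 z [0.0409 0.0464 0.0509] face 0.0404
[301. 154.] [  64   77 2657] [ 0.5954 -0.0244  0.046 ] p5,p50,p95 z [0.0409 0.0461 0.0507] face 0.0404
[320. 229.] [ 36  20 561] [ 0.6021 -0.0692  0.0423] p5,p50,p95 z [0.0405 0.0424 0.0438] face 0.0405
180 [168, 72, 23] [ 0.603  -0.0401  0.0419]
183 [97, 46, 27] [ 0.6028 -0.042   0.041 ]
186 [29, 28, 29] [ 0.6027 -0.0439  0.0401]
189 [116, 112, 110] [ 0.6025 -0.0461  0.0387]
192 [145, 141, 138] [ 0.6024 -0.0471  0.0413]
195 [145, 140, 137] [ 0.6022 -0.0493  0.0397]
198 [29, 28, 30] [ 0.6021 -0.0509  0.0402]
201 [32, 28, 31] [ 0.602  -0.0527  0.0402]
204 [28, 26, 30] [ 0.6018 -0.0543  0.0408]
207 [28, 27, 28] [ 0.6017 -0.0563  0.04  ]
210 [28, 27, 27] [ 0.6015 -0.0578  0.0409]
213 [27, 26, 27] [ 0.6014 -0.0599  0.0401]
216 [30, 29, 28] [ 0.6012 -0.0618  0.04  ]
219 [29, 26, 26] [ 0.601  -0.064   0.0391]
222 [178, 81, 34] [ 0.601  -0.0651  0.0411]
225 [221, 104, 36] [ 0.6008 -0.0666  0.0418]
228 [200, 88, 26] [ 0.6007 -0.0683  0.0422]
231 [212, 94, 29] [ 0.6006 -0.0698  0.0431]
234 [211, 95, 29] [ 0.6005 -0.0716  0.0432]
237 [31, 22, 19] [ 0.6004 -0.0725  0.0454]
240 [26, 21, 22] [ 0.6004 -0.0726  0.0493]
```

Call:
step_arm(steps=[[0.006,0,0,0,0,0,-1],[0,-0.0015,0,0,0,0,-1],[0,-0.001,0,0,0,0,-1]])

```text
time_s: 7.25
tool_pos: [0.5998, -0.0811, 0.0449]
tool_rot: [0.481, -0.481, 0.518, -0.518]
wrist_force: [0.3, 0.3, -0.8]
gripper_width: 0.0003
```

```bash
sed -i 's/\.5055,-\.0665/.505,-.0606/' st.py; python3 st.py; python3 -c "
from dep import *
dep()"
```

```text
7.25 [ 0.5998 -0.0811  0.0449] F [ 0.25  0.31 -0.78] r 0.0970 ang -12.22 head+90 -4.23 [ 0.44  0.67 -0.49  1.8   0.43  0.78 -0.34] [ 2.e-04  9.e-04 -1.e+00]
[158.  52.] [  80   56 3529] [0.5301 0.0319 0.0465] p5,p50,p95 z [0.041  0.0466 0.0516] face 0.0405
[245.  90.] [  80   77 3050] [0.5695 0.0115 0.0462] p5,p50,p95 z [0.0408 0.0463 0.051 ] face 0.0405
[302. 157.] [  62   75 2542] [ 0.5954 -0.0244  0.046 ] p5,p50,p95 z [0.0408 0.0462 0.0508] face 0.0404
[321. 230.] [ 35  19 489] [ 0.6022 -0.0685  0.0426] p5,p50,p95 z [0.0403 0.0423 0.0465] face 0.0404
```

Call:
step_arm(steps=[[-0.0057,0.0003,-0.0005,0,0,0,-1],[-0.0057,0,-0.0005,0,-1,0,-1],[-0.0057,0,0,0,-3.4,0,-1],[-0.0057,0,0,0,-3.4,0,-1],[-0.0057,0,0,0,-3.4,0,-1],[-0.003,0,0,0,-1.8,0,-1]])

```text
time_s: 8.05
tool_pos: [0.5991, -0.0496, 0.0444]
tool_rot: [0.537, -0.537, 0.46, -0.46]
wrist_force: [0.4, 0.3, 0.4]
gripper_width: 0.0009
```

```bash
python3 st.py
```

```text
8.05 [ 0.5991 -0.0496  0.0444] F [0.42 0.33 0.39] r 0.0947 ang 6.66 head+90 8.86 [ 0.43  0.68 -0.54  1.81  0.48  0.78 -0.21] [-1.e-04  4.e-04 -1.e+00]
```

Call:
step_arm(steps=[[-0.002,0,0.0005,0,-1.2,0,-1],[-0.002,0,0.0005,0,-1.2,0,-1],[-0.0015,0,0,0,-0.9,0,-1]])

```text
time_s: 8.43
tool_pos: [0.5997, -0.0463, 0.0447]
tool_rot: [-0.549, 0.55, -0.444, 0.445]
wrist_force: [1.0, -3.4, 1.2]
gripper_width: 0.0003
```

Call:
step_arm(steps=[[-0.0015,0,0,0,-0.9,0,-1],[-0.0015,0,0,0,-0.9,0,-1]])

```text
time_s: 8.68
tool_pos: [0.5989, -0.0427, 0.0447]
tool_rot: [0.557, -0.557, 0.436, -0.436]
wrist_force: [0.8, -2.6, 2.5]
gripper_width: 0.0005
```

Call:
step_arm(steps=[[-0.002,0.0002,0,0,-1.2,0,-1],[-0.002,0.0002,0,0,-1.2,0,-1],[-0.002,0,0,0,-1.2,0,-1]])

```text
time_s: 9.05
tool_pos: [0.5979, -0.0383, 0.0443]
tool_rot: [-0.57, 0.57, -0.417, 0.419]
wrist_force: [3.1, -8.2, 1.1]
gripper_width: 0.0008
```

Call:
step_arm(steps=[[-0.002,0,0,0,-1.2,0,-1],[-0.002,0,0,0,-1.2,0,-1],[-0.002,0,0,0,-1.2,0,-1]])

```text
time_s: 9.43
tool_pos: [0.595, -0.0305, 0.0441]
tool_rot: [0.583, -0.583, 0.4, -0.4]
wrist_force: [0.6, 0.4, 0.7]
gripper_width: 0.0
```

```bash
python3 st.py; python3 -c "
from dep import *
dep()"
```

```text
9.425 [ 0.595  -0.0305  0.0441] F [0.62 0.39 0.72] r 0.0949 ang 18.47 head+90 21.04 [ 0.44  0.69 -0.59  1.82  0.52  0.79 -0.06] [-1.e-04  6.e-04 -1.e+00]
[556.   9.] [ 58  18 595] [0.6504 0.1238 0.0532] p5,p50,p95 z [0.0471 0.0531 0.0591] face 0.0434
[240. 104.] [  83   76 3157] [0.5285 0.0326 0.0464] p5,p50,p95 z [0.0409 0.0465 0.0515] face 0.0404
[300. 168.] [  64   74 2543] [0.5681 0.0128 0.046 ] p5,p50,p95 z [0.0407 0.0461 0.0508] face 0.0403
[322. 234.] [ 35  17 276] [ 0.5936 -0.0198  0.0428] p5,p50,p95 z [0.0402 0.0415 0.0522] face 0.0404
```

Call:
step_arm(steps=[[-0.002,0,0.0002,0,-1.2,0,-1],[-0.002,0,0.0002,0,-1.2,0,-1],[0,0.0008,0,0,0,0,-1],[0,0.0006,0,0,0,0,-1],[0,0,0,0,0,0,-1]])

```text
time_s: 10.1
tool_pos: [0.5938, -0.0266, 0.0425]
tool_rot: [-0.591, 0.591, -0.388, 0.388]
wrist_force: [0.4, 1.0, -0.1]
gripper_width: 0.0001
```

```bash
python3 st.py; python3 -c "
from fit import *
fit('side')" | grep -E 'blue|red'
```

```text
10.1 [ 0.5938 -0.0266  0.0425] F [ 0.4   0.96 -0.08] r 0.0951 ang 20.93 head+90 23.42 [ 0.44  0.69 -0.6   1.82  0.53  0.79 -0.03] [-4.e-04  2.e-04 -1.e+00]
blue [242. 203.] 11 [ 0.577  -0.0497  0.085 ] ztop 0.1633
blue [235. 235.] 141 [0.5657 0.0137 0.0444] ztop 0.0502
blue [246. 250.] 153 [0.5242 0.0337 0.045 ] ztop 0.0506
red [241. 255.] 12 [0.5303 0.0467 0.0394] ztop 0.041
```

Call:
step_arm(steps=[[0,-0.0025,0,0,0,0,-1],[-0.005,0,0,0,-3,0,-1],[-0.005,0,0.0003,0,-3,0,-1],[-0.005,0,0.0003,0,-3,0,-1],[-0.005,0,0.0003,0,-3,0,-1],[-0.003,0,0,0,-1.8,0,-1],[-0.001,0,0,0,-0.6,0,-1],[-0.001,0,0,0,-0.6,0,-1],[-0.001,0,0,0,-0.6,0,-1]])

```text
time_s: 11.28
tool_pos: [0.5821, -0.0043, 0.0452]
tool_rot: [-0.638, 0.638, -0.304, 0.304]
wrist_force: [0.8, -1.5, 0.8]
gripper_width: 0.0002
```

Call:
step_arm(steps=[[-0.001,0,0,0,-0.6,0,-1],[-0.001,0,0,0,-0.6,0,-1],[-0.001,0,0,0,-0.6,0,-1]])

```text
time_s: 11.65
tool_pos: [0.5806, -0.0021, 0.0455]
tool_rot: [0.643, -0.643, 0.294, -0.295]
wrist_force: [2.2, -2.5, 1.5]
gripper_width: 0.0005
```

```bash
python3 st.py
```

```text
11.65 [ 0.5806 -0.0021  0.0455] F [ 2.2  -2.46  1.46] r 0.0956 ang 37.72 head+90 40.82 [ 0.45  0.7  -0.68  1.85  0.59  0.8   0.17] [ 1.3e-03 -5.0e-04 -1.0e+00]
```

Call:
step_arm(steps=[[-0.001,0,0,0,-0.6,0,-1],[-0.001,0,0,0,-0.6,0,-1],[-0.001,0,0,0,-0.6,0,-1],[-0.001,0,0,0,-0.6,0,-1]])

```text
time_s: 12.15
tool_pos: [0.5773, 0.0014, 0.0452]
tool_rot: [0.649, -0.649, 0.28, -0.281]
wrist_force: [2.2, -1.6, 1.4]
gripper_width: 0.0006
```

Call:
step_arm(steps=[[-0.001,0,0,0,-0.6,0,-1],[-0.001,0,0,0,-0.6,0,-1],[-0.001,0,0,0,-0.6,0,-1],[-0.001,0,0,0,-0.6,0,-1]])

```text
time_s: 12.65
tool_pos: [0.5767, 0.0024, 0.0456]
tool_rot: [-0.655, 0.655, -0.266, 0.269]
wrist_force: [7.9, -6.5, -0.4]
gripper_width: 0.0003
```

```bash
python3 st.py; python3 -c "
from dep import *
dep()"
```

```text
12.65 [0.5767 0.0024 0.0456] F [ 7.88 -6.55 -0.37] r 0.0954 ang 41.31 head+90 45.60 [ 0.46  0.7  -0.7   1.87  0.61  0.8   0.23] [ 0.0041 -0.0018 -1.    ]
[293. 154.] [  68   78 2722] [0.5268 0.033  0.0464] p5,p50,p95 z [0.0408 0.0465 0.0514] face 0.0403
[581. 173.] [  64   75 1431] [0.638  0.1339 0.0538] p5,p50,p95 z [0.0475 0.054  0.0594] face 0.0433
[320. 224.] [ 38  37 982] [0.5654 0.0147 0.0443] p5,p50,p95 z [0.0405 0.0446 0.0471] face 0.0404
```

Call:
step_arm(steps=[[0.004,0,0,0,0,0,-1],[0,-0.001,0,0,0,0,-1],[0,-0.0008,0,0,0,0,-1],[-0.002,0,0,0,0,0,-1],[-0.002,0,0,0,0,0,-1]])

```text
time_s: 13.32
tool_pos: [0.5737, 0.0048, 0.0467]
tool_rot: [-0.655, 0.655, -0.267, 0.267]
wrist_force: [-0.1, -0.6, -0.3]
gripper_width: 0.0003
```

```bash
python3 st.py
```

```text
13.325 [0.5737 0.0048 0.0467] F [-0.07 -0.59 -0.32] r 0.0948 ang 43.55 head+90 45.65 [ 0.46  0.69 -0.7   1.87  0.61  0.81  0.23] [-1.1e-03  2.0e-04 -1.0e+00]
```

Call:
step_arm(steps=[[-0.002,0,0.0003,0,-1.2,0,-1],[-0.002,0,0.0003,0,-1.2,0,-1],[0,0.0015,0,0,0,0,-1],[0,0.0015,0,0,0,0,-1],[0,0.001,0,0,0,0,-1],[0,0,0,0,0,0,-1]])

```text
time_s: 14.08
tool_pos: [0.5721, 0.0073, 0.0428]
tool_rot: [-0.66, 0.66, -0.253, 0.253]
wrist_force: [0.1, 0.5, -0.3]
gripper_width: 0.0003
```

```bash
python3 st.py; python3 -c "
from dep import *
dep()
from fit import *
fit('side')" | grep -E 'blue|red|face'
```

```text
14.075 [0.5721 0.0073 0.0428] F [ 0.07  0.54 -0.27] r 0.0954 ang 45.34 head+90 48.01 [ 0.46  0.7  -0.7   1.87  0.62  0.8   0.26] [-0.e+00 -2.e-04 -1.e+00]
[297. 166.] [  67   78 2738] [0.5266 0.0331 0.0463] p5,p50,p95 z [0.0407 0.0465 0.0513] face 0.0403
[583. 197.] [  67   75 1452] [0.6379 0.1343 0.0537] p5,p50,p95 z [0.0475 0.054  0.0594] face 0.0432
[321. 235.] [ 35  16 201] [0.5657 0.0151 0.043 ] p5,p50,p95 z [0.04   0.0414 0.0528] face 0.0404
side face z 0.039288159629664365
blue [235. 237.] 18 [0.5642 0.0148 0.0404] ztop 0.044
blue [246. 250.] 155 [0.5244 0.0337 0.0452] ztop 0.0515
red [241. 255.] 12 [0.53   0.047  0.0403] ztop 0.0417
```

Call:
step_arm(steps=[[0,-0.002,0,0,0,0,-1],[-0.005,-0.0015,0,0,-3,0,-1],[-0.005,0,0,0,-3,0,-1],[-0.005,0,0,0,-3,0,-1],[-0.005,0,0,0,-3,0,-1],[-0.005,0,0,0,-3,0,-1],[-0.004,0,0,0,-2.4,0,-1],[0,0,0,0,0,0,-1]])

```text
time_s: 15.18
tool_pos: [0.548, 0.024, 0.0464]
tool_rot: [0.691, -0.691, 0.15, -0.15]
wrist_force: [0.1, 1.2, -0.4]
gripper_width: 0.0005
```

```bash
python3 st.py
```

```text
15.175 [0.548  0.024  0.0464] F [ 0.13  1.2  -0.42] r 0.0949 ang 63.08 head+90 65.46 [ 0.49  0.7  -0.78  1.93  0.68  0.8   0.47] [-3.e-04  1.e-04 -1.e+00]
```

Call:
step_arm(steps=[[-0.002,0,0,0,-1.2,0,-1],[-0.002,0,0,0,-1.2,0,-1],[-0.001,0,0,0,-0.6,0,-1],[-0.001,0,0,0,-0.6,0,-1],[-0.001,0,0,0,-0.6,0,-1]])

```text
time_s: 15.8
tool_pos: [0.5425, 0.0266, 0.0468]
tool_rot: [0.696, -0.696, 0.124, -0.125]
wrist_force: [3.5, -1.6, 0.9]
gripper_width: 0.0006
```

Call:
step_arm(steps=[[-0.001,0,0,0,-0.6,0,-1],[0,0.001,0,0,0,0,-1],[0,0.001,0,0,0,0,-1],[0,0.0015,0,0,0,0,-1]])

```text
time_s: 16.3
tool_pos: [0.541, 0.027, 0.0429]
tool_rot: [0.697, -0.697, 0.121, -0.122]
wrist_force: [3.5, -0.5, 1.8]
gripper_width: 0.0005
```

```bash
python3 st.py; python3 -c "
from dep import *
dep()"
```

```text
16.3 [0.541  0.027  0.0429] F [ 3.53 -0.46  1.79] r 0.0947 ang 67.65 head+90 70.21 [ 0.5   0.7  -0.8   1.94  0.7   0.8   0.53] [ 2.e-04  1.e-04 -1.e+00]
[319. 224.] [ 39  31 939] [0.5254 0.033  0.0434] p5,p50,p95 z [0.0406 0.0437 0.0455] face 0.0405
[551. 325.] [ 42   8 240] [0.6329 0.1449 0.0504] p5,p50,p95 z [0.0474 0.0503 0.0537] face 0.0438
[145. 372.] [ 12  20 191] [ 0.5878 -0.1151  0.0406] p5,p50,p95 z [0.0397 0.0406 0.0415] face 0.0403
[527. 368.] [ 8 12 40] [0.6558 0.1245 0.0542] p5,p50,p95 z [0.028  0.0567 0.0596] face 0.0361
```

Call:
step_arm(steps=[[0.001,-0.002,0,0,0,0,-1],[0,-0.0015,0,0,0,0,-1],[-0.003,0,0,0,-1.2,0,-1],[-0.003,0,0,0,-1.8,0,-1],[-0.002,0,0,0,-1.2,0,-1],[0,0.0015,0,0,0,0,-1],[0,0.0015,0,0,0,0,-1],[0,0.0007,0,0,0,0,-1],[0,0,0,0,0,0,-1]])

```text
time_s: 17.48
tool_pos: [0.5343, 0.0292, 0.0427]
tool_rot: [0.701, -0.701, 0.096, -0.096]
wrist_force: [0.8, 0.1, -0.8]
gripper_width: 0.0003
```

```bash
python3 st.py; python3 -c "
from dep import *
dep()"
```

```text
17.475 [0.5343 0.0292 0.0427] F [ 0.77  0.14 -0.77] r 0.0944 ang 71.91 head+90 74.42 [ 0.51  0.7  -0.82  1.96  0.71  0.8   0.58] [ 1.e-04 -0.e+00 -1.e+00]
[321. 234.] [ 35  17 296] [0.5245 0.0333 0.0424] p5,p50,p95 z [0.0403 0.0418 0.0476] face 0.0406
[135. 371.] [ 13  18 175] [ 0.5886 -0.1156  0.0406] p5,p50,p95 z [0.0397 0.0406 0.0415] face 0.0403
[514. 373.] [ 30  31 425] [0.6433 0.1262 0.0547] p5,p50,p95 z [0.0479 0.0556 0.0596] face 0.0424
```

Call:
step_arm(steps=[[0,-0.005,0,0,0,0,-1],[0,-0.02,0,0,0,0,-1],[0,-0.05,0,0,0,0,-1],[0,-0.06,0,0,0,0,-1],[0.03,-0.04,0,0,0,0,-1],[0.05,0,0,0,0,0,-1],[0.05,0,-0.02,0,0,0,-1],[0.05,0,-0.02,0,0,0,-1],[0,0,0,0,0,0,-1]])

```text
time_s: 18.65
tool_pos: [0.6988, -0.0616, 0.2178]
tool_rot: [0.7, -0.7, 0.098, -0.098]
wrist_force: [-0.9, 0.3, -0.4]
gripper_width: 0.0003
```

```bash
python3 st.py; python3 - <<'E'
from dep import *
from fit import fit
c,M,P=dep(); cv2.imwrite("pics/w9.png",c["img"])
fit("top"); fit("side")
E
```

```text
18.65 [ 0.6988 -0.0616  0.2178] F [-0.91  0.26 -0.37] r 0.1938 ang -0.31 head+90 74.07 [ 0.58  0.74 -0.89  1.42  0.58  1.26  0.93] [ 8.e-04  3.e-04 -1.e+00]
[354.  37.] [ 23  20 264] [0.5687 0.0117 0.0419] p5,p50,p95 z [0.0401 0.0419 0.0439] face 0.0406
[325.  76.] [ 19  22 219] [ 0.5954 -0.0254  0.0416] p5,p50,p95 z [0.0401 0.0417 0.0433] face 0.0405
[487.  86.] [ 21  38 238] [0.6492 0.1268 0.0538] p5,p50,p95 z [0.0478 0.0541 0.0596] face 0.0404
[240.  93.] [ 11  22 141] [ 0.5863 -0.1142  0.0407] p5,p50,p95 z [0.0396 0.0407 0.0419] face 0.0404
[284.  96.] [ 15  23 256] [ 0.6018 -0.0709  0.0419] p5,p50,p95 z [0.04   0.0419 0.0439] face 0.0404
top face z 0.040508471653789235
blue [305. 137.] 62 [ 0.6008 -0.0716  0.0422] ztop 0.0442
blue [284. 141.] 50 [ 0.5938 -0.0265  0.0414] ztop 0.0439
blue [325. 144.] 41 [ 0.5854 -0.1152  0.0411] ztop 0.0433
blue [266. 153.] 55 [0.567  0.0113 0.0419] ztop 0.0447
blue [257. 172.] 48 [0.5257 0.0311 0.0419] ztop 0.0448
green [329. 138.] 21 [ 0.5348 -0.1162  0.2926] ztop 0.6314
red [249. 171.] 21 [0.5297 0.0475 0.0414] ztop 0.0436
fit [ 0.5051 -0.0625  0.3876] resid 0.0004
knob [ 0.5118 -0.0848  0.5179] 1733
rim [ 0.4937 -0.0578  0.1138]
side face z 0.03929481375500443
blue [255. 189.] 25 [ 0.5854 -0.1142  0.0396] ztop 0.0412
blue [240. 201.] 42 [ 0.6013 -0.0701  0.0408] ztop 0.043
blue [233. 217.] 40 [ 0.5944 -0.0251  0.0402] ztop 0.042
blue [235. 235.] 48 [0.5672 0.0123 0.0407] ztop 0.0432
blue [245. 250.] 44 [0.5268 0.0324 0.0406] ztop 0.043
green [252. 184.] 12 [ 0.5987 -0.1228  0.0401] ztop 0.0419
red [241. 255.] 11 [0.53   0.0472 0.0399] ztop 0.0419
knob [ 0.5053 -0.0599  0.0559] 241
rim [ 0.5047 -0.0617  0.1168]
```

View pics/w9.png

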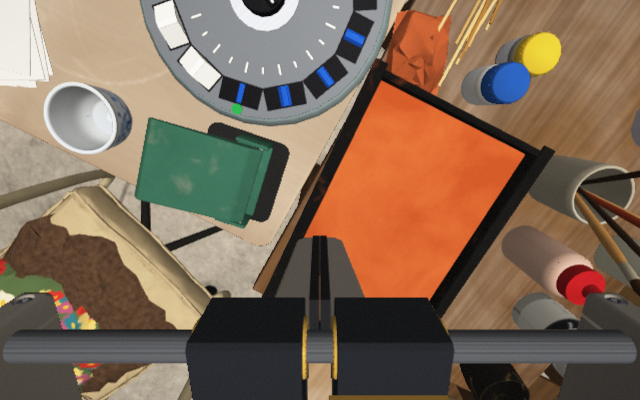

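```bash
python3 - <<'E'
from h import *
Ps=[cloud(*cap("side")),cloud(*cap("top"))]; c=np.array([.505,-.0615]); th=np.radians(22.3)
for n,k in (("w1",-4),("w2",-3),("b1",-2),("b2",-1),("b3",0),("b4",1),("b5",2),("w3",3),("w4",4)):
    a=th+k*np.radians(27.7); q=c+.096*np.array([np.cos(a),np.sin(a)])
    print(n,[np.percentile(P[...,2][np.hypot(P[...,0]-q[0],P[...,1]-q[1])<.008],90).round(4) for P in Ps])
for l in("cup","paint","sake_cup"):
    d=manip.find_in(l,"top"); print(l,d[0]["p"] if d else None, [np.round(np.array(cap("top")[1][:3,:3]@x["at"]+cap("top")[1][:3,3]),3) for x in d[:2]])
print(manip.finish_job())
E
```

```text
w1 [np.float64(0.0509), np.float64(0.6536)]
w2 [np.float64(0.0516), np.float64(0.6353)]
b1 [np.float64(0.0408), np.float64(0.0427)]
b2 [np.float64(0.5439), np.float64(0.0442)]
b3 [np.float64(0.0419), np.float64(0.0433)]
b4 [np.float64(0.0426), np.float64(0.0445)]
b5 [np.float64(0.0422), np.float64(0.0439)]
w3 [np.float64(0.0517), np.float64(0.0531)]
w4 [np.float64(0.0511), np.float64(0.0522)]
cup 0.53 [array([0.437, 0.007, 0.044])]
paint 0.82 [array([ 0.307, -0.202,  0.093])]
sake_cup 0.93 [array([0.389, 0.054, 0.016])]
the job is handed in; nothing more can be done
None
```

I swept the closed fingertips from the green dot to the red dot and pushed in all five blue tabs in order, but the timer shifted slightly on the way. The job is handed in, with the hand well clear of the timer; it finished at about 19 s of the 38 s.

**Tabs:** the last camera checks put the blue tab tops about 1.5–4 mm above the face, so each is pushed in roughly 7–10 mm of its 11 mm. All four white tabs still stand about 11–12 mm up. In two spots the arm blocked one camera's view, so blue 2, white 1 and white 2 rest on a single camera there.

**Bystanders:** the paint bottle and the small brown cup read the same as at the start. The network's last top-view reading for the blue-and-white cup landed on a white tab instead. I saw the cup upright in the last wrist picture but did not measure its position again.

**What went less well:**
- **Timer shift:** the first stretch, at 50 mm/s and about 2 mm over the face, jammed on blue 2 with about 14 N sideways. That moved the timer about 5 mm and turned it about 3°. I did not push it back, so "do not shift the timer" was not fully met.
- **Not one even sweep:** after that I went slower and a little higher, up to about 7 mm over the face. I pressed blue 3, 4 and 5 down on their tops instead of relying only on the wedging. The fingertips stayed below the height of a standing tab throughout, and I measured no clear further shift. The sideways force reached about 10 N when the fingertips jammed again on blue 4.

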